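# Clamp the desk rail: close the tube clamp and swing its bolt in

### The job

Clamp the rail on the desk: swing the clamp's blue hinged jaw over the tube and press it home on the yellow strip with about 18 N (never more than 22 N), with the bolt still folded out. Then swing the red-knobbed bolt up so that its brass collar rides over the jaw's end and it drops all the way into the slot, upright and holding the jaw down; do not ram it. Let go, and leave everything else on the desk where it is.

Things in the scene. Friction and masses are not known exactly. Their poses are not given: they have to be found in the camera images.
- clamp: Dark steel foot plate, 100 x 260 x 8 mm, screwed to the desk, with the aluminium tube clamp in its middle. Origin: under the plate's centre, on the desk. x points from the bolt side to the hinge side (across the tube; at yaw 0 away from the robot), y along the tube, z up. A white phone cradle stands on the tube at y 98 to 168 mm, up to 112 mm high.
- tube: Aluminium rail tube, 26 mm diameter, 300 mm long, lying fixed along the clamp's y, axis 40 mm above the desk (origin: middle of the axis). On its middle a black rubber sleeve, 17 mm radius, on which the jaw lands; its wear differs each time: its top is up to 2 mm higher or lower than the nominal 57 mm, which no pose reading shows, so only the felt force tells when the jaw is home.
- cover (a joint): Opening angle of the blue jaw about its hinge, rad: 0 = level, nominally closed; 1.57 = upright; 1.5 to 1.9 at the start, stop at 2.0. The hinge is stiff: the jaw stays where it is left and takes 3 to 8 N at jaw_top to move. Pressed home it stops on the sleeve, somewhere between -0.06 and 0.065.
- jaw: Blue jaw, 34 mm wide, reaching 86 mm from the hinge. Origin on the hinge axis; closed, its axes agree with the clamp's and it reaches to -x. Outer face (yellow strip) level with the hinge axis, x -17 to -66 mm; then to -86 mm a fork, 6 mm lower: two tines, a 10 mm slot, rounded noses. Close it by pushing the outer face from behind, then press it home from above; over 22 N dents it.
- cover_hinge (a point): Middle of the jaw's hinge axis (along the clamp's y): at clamp x +38 mm, 66 mm above the desk.
- jaw_top (a point): Point on the jaw's outer face at jaw x -48 mm, z 0, on the yellow strip: the place to press (18 N here gives 14 to 21 N on the sleeve; home means over 13 N on the sleeve for 0.2 s). Closed, 66 mm above the desk.
- slot (a point): Middle of the slot, level with the fork's upper face: jaw x -76 mm, z -6 mm. Closed, it is 60 mm above the desk and straight above bolt_pivot.
- bolt (a joint): Angle of the swing bolt about its pivot, rad: 0 = upright in the slot (it stops on the slot's end between 0 and -0.05), 1.57 = folded out level, pointing to the clamp's -x; 1.3 to 1.6 at the start, stop at 1.7. Outside the slot it stays where it is left. Pushing the ball against the slot's end with over 12 N is ramming (70 N on the jaw).
- stem: Swing bolt: 8 mm shank, red ball knob, domed brass collar (22 mm) that slides towards the ball against a 2 N/mm spring. Origin on the pivot, z to the ball. With the jaw home the collar meets the noses at about 0.7 rad, is pushed 2 to 10 mm up over them (2 to 14 N across the shank at the ball) and drops behind them at 0.2 rad. If the jaw is not home the collar lifts it instead.
- bolt_pivot (a point): Middle of the bolt's pivot axis (along the clamp's y): at clamp x -38 mm, 34 mm above the desk.
- ball (a point): Centre of the red ball knob, 24 mm diameter, 80 mm from the pivot. Pinched along the clamp's y it turns between the pads while the bolt swings; it can also be pushed from behind, with the fingertips 20 to 40 mm below its centre.
- eraser: White eraser 22 x 50 x 12 mm beside the clamp; bystander. Origin: centre of underside.
- end_cap: Black tube end cap, 32 mm diameter, 20 mm high, beside the clamp; bystander. Origin: centre of underside.
- caliper: Caliper, steel with black slide, about 150 mm long, 10 mm high, lying beyond the clamp; bystander. Origin: middle of its beam's underside, beam along its y.
- mouse: White computer mouse 100 x 58 x 32 mm; bystander. Origin: centre of underside.
- mug: White mug, 80 mm diameter, 90 mm high; bystander. Origin: centre of underside.
- pen_cup: Dark square pen cup 75 x 75 x 95 mm with pens up to 150 mm high; bystander. Origin: centre of underside.
- sticky_pad: Yellow note pad 76 x 76 x 12 mm; bystander. Origin: centre of underside.

How it is judged:
On the way:
1. the jaw is pressed home on the tube, with the bolt still folded out (value of joint cover below 0.09 rad and contact force between jaw and tube above 13 N and value of joint bolt above 1.1 rad), for 0.2 s.
At the end, for the whole second after the job is handed in: Jaw closed on the tube (joint below 0.08 rad) and bearing on its sleeve with over 1 N; bolt upright in the slot (joint below 0.08 rad) and its collar bearing on the jaw with over 1 N; both at rest; no bystander moved by more than 15 mm (value of joint each of cover, bolt below 0.08 rad and contact force between jaw and tube above 1 N and contact force between stem and jaw above 1 N and velocity of joint each of cover, bolt below 0.05 rad/s); the robot touches nothing.
It fails at once if the fingers push the jaw with more than 22 N (contact force between the fingers and jaw above 22 N).
It fails at once if the bolt is rammed against the jaw with more than 70 N (contact force between stem and jaw above 70 N).
It fails at once if a bystander is moved by more than 15 mm (distance of any of eraser, end_cap, caliper, mouse, mug, pen_cup, sticky_pad from where it was at the start of the episode above 0.015 m).
It also fails if it takes over 72 s, if anything falls off the work surface, if the arm or the gripper's body presses on something with over 40 N, if the wrist force passes 120 N, or if a joint passes its speed limit or range.

### The arm

A 6-joint arm with a two-finger parallel gripper is mounted at the origin on the work surface. World frame = base frame: x ahead of the robot, y to its left, z up, the work surface at z = 0. Lengths are in m, angles in rad, forces in N, time in s.
With the tool pointing down it reaches from about 0.25 to 0.775 m from the base axis. Payload 4 kg.
Tool frame: the origin (TCP) lies midway between the tips of the shut fingers; the grasp point (between the pads) lies arm.grip_point_offset behind it (arm.grip_point_offset is the distance from the TCP to the grasp point, in m); z points along the fingers, y is the line along which they close (so a half turn about z gives the same grasp; the last joint's range is limited). The gripper opens to 94 mm and grips with 3 to 60 N. Pads are 16 mm wide; open, the fingers measure 119 mm over their backs; the gripper's body (75 mm by 177 mm) begins 78 mm behind the grasp point.
Start: joints at [1.073, 0.087, 1.371, -0, 1.684, -0.103], TCP at [0.212, 0.508, 0.206] pointing down, gripper open.
Joint ranges: [-3.1, 3.1], [-0.76, 2.03], [0.27, 2.55], [-1.08, 4.22], [0.17, 2.65], [-2.57, 2.57]. Speed limits (rad/s): [2.79, 2.79, 3.14, 3.14, 3.14, 3.14].

### API

Orientations are given as a unit quaternion [w, x, y, z].
In Python, from bench import arm, cams gives the robot as it stands. The module is installed in compiled form; this text tells all that it offers.
- The arm moves only by the tool step_arm, never from a script. Its argument "targets" is a list of rows, each a list of 5 numbers: the closure, from 0 (fully open) to 1 (shut), then the shift along the world's x, y, z in m, then the turn about the world's z in degrees. A call has 1 to 5 rows; each row is the pose to reach, as a shift and turn from the pose commanded when the call began; what a row does not reach only later rows make up. A row lasts 1/12 s, in which the tool goes at most 41.7 mm and 7.16 degrees, less where a joint would pass 70% of its speed; a pose out of reach is approached as far as the arm can. A call with a gripper value outside its range is refused whole. The fingers move at their own pace and stop on an object; "grip_force" is the grip in N (left out, the last holds). Time passes only in rows, so rows that repeat a pose let the fingers close. It gives the time, the measured TCP pose, the force, the opening and the grip force at its end, in the units of the state.
- arm.state(): the state, without advancing time (a new reading comes with each control period).
- cams.read_camera(name): name is "scene" or "top"; returns the picture (480x640x3 uint8, red, green, blue); there is no depth.
- cams.calibration(name): a dict with "fx", "fy", "cx", "cy" (pixels), "rvec" (rotation vector, rad) and "tvec" (3), from world to camera coordinates, as OpenCV has them. Camera axes: x right, y down, z forward; pixel columns grow to the right and rows downward; lengths in m; the calibration is good to about 2 mm. A picture is of the moment at which its call begins. calibration takes no time and is no camera call.
- arm.hand_in(): hands the job in; it is judged then, once.
The state is a dict: "t": time; "joint_pos": joint angles; "dq": joint speeds; "effort": joint torques, N m; "tcp_pos": TCP position; "eef_rot": TCP orientation; "wrist_force": force on the tool from outside, world axes, zero at the start; "ft_torque": the same for the moment, N m; "opening": finger opening in m; "grasp_force": force on a finger pad.
Only numpy, scipy, OpenCV 4.12 (cv2) and the standard library are available. Lean on these libraries where they do the work, as an engineer would, in place of code of your own. Each camera call takes 0.05 s, during which the arm holds its last target. There are 200 camera calls.

## Working session

There is one attempt and no reset: what is moved stays moved. The work goes in short steps, Python scripts to look and compute and a tool call to move; the robot and the scene stay as the last step left them, time stands still between calls to the robot, and variables do not carry over. Pictures are saved under pics/ and viewed, at most 10 in all, crops included, and the job is handed in when it is done.

Besides the shell and the picture viewer there is one more tool, called after "Request:" as name([rows], argument=value, ...), one row to a line, values as JSON. step_arm: Moves the arm, as the interface text tells. Its arguments: {"type":"object","properties":{"targets":{"type":"array"},"grip_force":{"type":"number"}},"required":["targets"]}

```bash
mkdir -p pics; cat > h.py <<'E'
import numpy as np, cv2
from bench import arm, cams
def cal(n):
    c=cams.calibration(n);K=np.array([[c['fx'],0,c['cx']],[0,c['fy'],c['cy']],[0,0,1.]])
    return K,np.array(c['rvec'],float),np.array(c['tvec'],float)
def ray(n,uv):
    K,r,t=cal(n);R=cv2.Rodrigues(r)[0]
    return -R.T@t.ravel(), R.T@np.linalg.inv(K)@np.array([uv[0],uv[1],1.])
def onplane(n,uv,z):
    o,d=ray(n,uv);return o+d*(z-o[2])/d[2]
def tri(uv1,uv2,a='scene',b='top'):
    P=[];
    for n in(a,b):
        K,r,t=cal(n);P.append(K@np.c_[cv2.Rodrigues(r)[0],t.reshape(3,1)])
    X=cv2.triangulatePoints(P[0],P[1],np.array(uv1,float).reshape(2,1),np.array(uv2,float).reshape(2,1)).ravel();return X[:3]/X[3]
def proj(n,X):
    K,r,t=cal(n);return cv2.projectPoints(np.array(X,float).reshape(-1,1,3),r,t,K,None)[0].reshape(-1,2)
def blobs(im,lo,hi,amin=30):
    h=cv2.cvtColor(im,cv2.COLOR_RGB2HSV);m=cv2.inRange(h,lo,hi)
    if lo[0]==0: m|=cv2.inRange(h,(172,lo[1],lo[2]),(180,255,255))
    n,_,s,c=cv2.connectedComponentsWithStats(m)
    return [(s[i].tolist(),c[i].round(1).tolist()) for i in range(1,n) if s[i][4]>=amin]
def snap(n,f):
    im=cams.read_camera(n);cv2.imwrite('pics/'+f,im[:,:,::-1]);return im
E
python3 - <<'E'
from h import *
for n in('scene','top'):
    im=snap(n,n+'0.png')
    for k,lo,hi in(('red',(0,130,70),(8,255,255)),('blue',(100,110,50),(130,255,255)),('yel',(20,110,90),(35,255,255))):
        print(n,k,blobs(im,lo,hi))
    print(cams.calibration(n), ray(n,(320,240))[0])
print(arm.state(), arm.grip_point_offset)
E
```

```text
scene red [([349, 265, 6, 6, 32], [351.5, 267.5])]
scene blue [([498, 0, 43, 11, 267], [515.6, 3.6]), ([110, 129, 50, 56, 981], [134.0, 158.6]), ([292, 269, 11, 11, 47], [297.1, 272.7])]
scene yel [([309, 144, 30, 21, 401], [323.7, 154.0])]
{'fx': 463.4970803266014, 'fy': 463.4970803266014, 'cx': 322.42941498566074, 'cy': 247.18621086219264, 'rvec': array([ 0.66590144,  2.79156164, -0.90254378]), 'tvec': array([ 0.45675385, -0.1467661 ,  1.36861781])} [0.81186133 0.61955735 1.02971304]
top red [([306, 251, 7, 7, 35], [308.8, 254.0])]
top blue [([493, 114, 52, 43, 311], [516.9, 134.8]), ([63, 144, 44, 109, 3452], [84.3, 200.4]), ([302, 198, 10, 6, 46], [306.7, 200.7]), ([302, 205, 11, 3, 32], [306.8, 206.0])]
top yel [([435, 290, 25, 24, 580], [446.8, 301.5])]
{'fx': 522.940916572975, 'fy': 522.940916572975, 'cx': 318.77596901513664, 'cy': 234.25023659832536, 'rvec': array([ 2.14024218, -2.10816817,  0.17427926]), 'tvec': array([0.03184578, 0.52526926, 1.59694434])} [0.23798199 0.01827332 1.66438692]
{'t': 0.1, 'joint_pos': array([ 1.07287656e+00,  8.78705757e-02,  1.37210386e+00,  6.66587942e-06,
        1.68359676e+00, -1.03073966e-01]), 'dq': array([-0.00053567,  0.00130175, -0.00380805,  0.00044767,  0.00058646,
       -0.00060005]), 'effort': array([ 2.47960772e-03, -3.41251552e+01, -3.03302014e+01,  7.19899801e-02,
        3.03295429e-02, -9.72342173e-05]), 'tcp_pos': array([0.21131662, 0.50724664, 0.2044266 ]), 'eef_rot': array([-2.95983060e-04,  1.96142484e-01,  9.80574907e-01, -9.43961693e-04]), 'wrist_force': array([-0.69646986,  0.37528206, -0.54951737]), 'ft_torque': array([-0.07745726, -0.01890861,  0.05064133]), 'grasp_force': 0.0, 'opening': 0.09412129246087665} 0.0188
```

View pics/scene0.png

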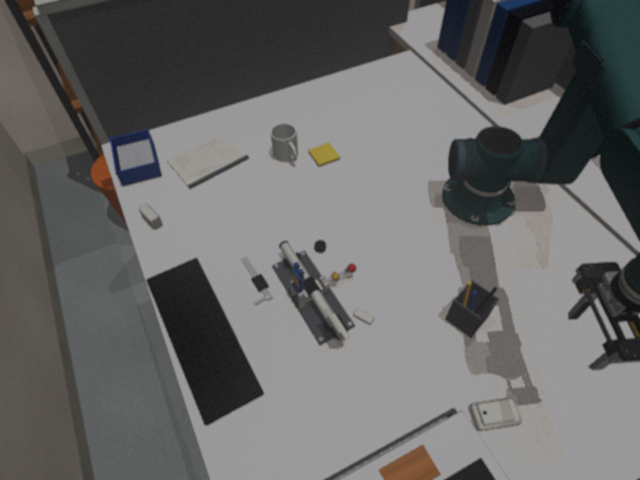

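View pics/top0.png

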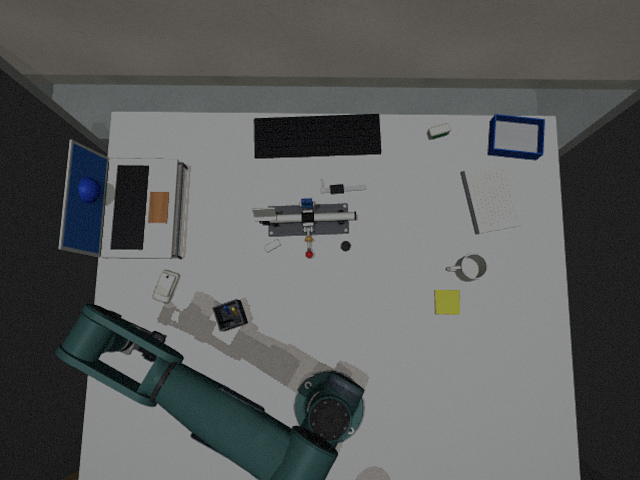

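Scene view: the clamp lies near (312,295) with the red ball at (351,268). Top view: the plate is around (309,219), the ball at (309,254), and the cradle on the left end (+y), so the yaw is small. The eraser (272,245), end cap (346,246) and caliper (343,188) are nearby.

```bash
python3 - <<'E'
from h import *
im=cv2.imread('pics/top0.png')[:,:,::-1];sc=cv2.imread('pics/scene0.png')[:,:,::-1]
b=tri((351.5,267.5),(308.8,254));print('ball',b)
g=cv2.cvtColor(np.ascontiguousarray(im),cv2.COLOR_RGB2GRAY)
roi=np.zeros_like(g);roi[198:242,262:356]=1
m=((g<110)&(roi>0)).astype(np.uint8)
pts=np.argwhere(m)[:,::-1].astype(np.float32)
n,l,s,c=cv2.connectedComponentsWithStats(cv2.morphologyEx(m,cv2.MORPH_CLOSE,np.ones((9,9))))
i=1+s[1:,4].argmax();ct=cv2.findContours((l==i).astype(np.uint8),0,2)[0][0]
r=cv2.minAreaRect(ct);bx=cv2.boxPoints(r);print(r)
for p in bx:print(p,onplane('top',p,.008))
w=np.array([onplane('top',p,.008)[:2] for p in bx]);print('centre',w.mean(0))
# bright tube ends
for p in[(256,212),(356,216)]:print(onplane('top',p,.053))
for p in [(272,245),(346,246),(343,188),(228,315)]:print(p,onplane('top',p,.01))
a=cv2.resize(im[180:270,245:365],None,fx=6,fy=6,interpolation=2)[:,:,::-1]
d=cv2.resize(sc[230:350,230:390],None,fx=5,fy=5,interpolation=2)[:,:,::-1]
cv2.imwrite('pics/a.png',a);cv2.imwrite('pics/d.png',d)
E
```

```text
ball [0.46277495 0.07005334 0.03921011]
((308.5, 219.5), (43.0, 93.0), 90.0)
[262. 198.] [0.64895106 0.22734086 0.008     ]
[355. 198.] [ 0.65301465 -0.0756911   0.008     ]
[355. 241.] [ 0.51119518 -0.07624806  0.008     ]
[262. 241.] [0.5069235 0.2223674 0.008    ]
centre [0.5800211  0.07444227]
[0.5920944  0.23903662 0.053     ]
[ 0.58353662 -0.0765114   0.053     ]
(272, 245) [0.49407427 0.18958544 0.01      ]
(346, 246) [ 0.49424707 -0.04743191  0.01      ]
(343, 188) [ 0.6855399  -0.03632284  0.01      ]
(228, 315) [0.27023285 0.32054171 0.01      ]
```

View pics/a.png

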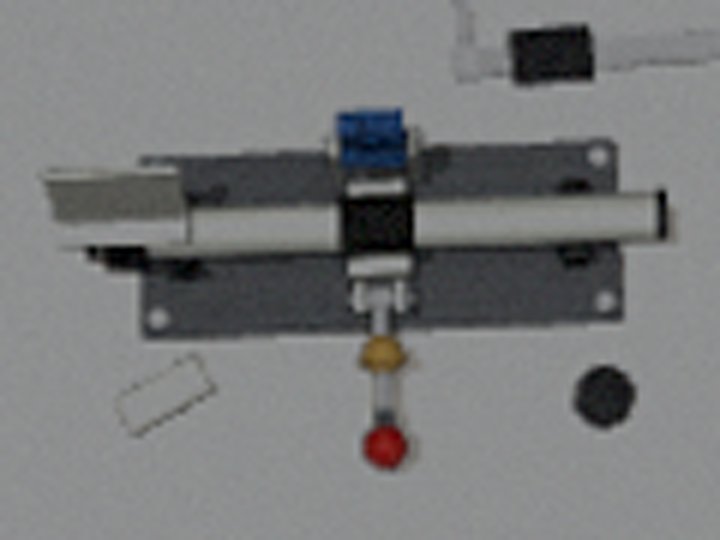

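View pics/d.png

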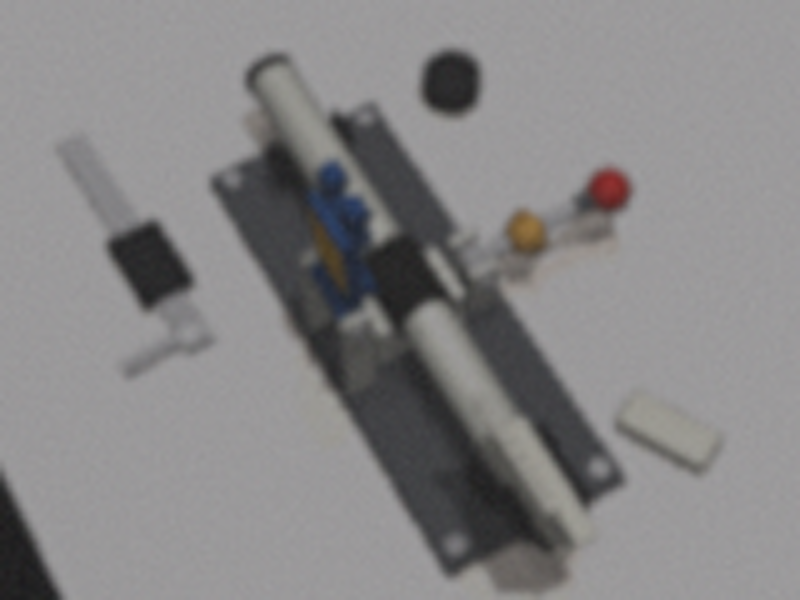

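The crops show plate corners at top-view pixels (268.8,236.3), (348.7,233), (347,203.3) and (268.8,206.2). The jaw stands upright, with its tip near (306.8,199) in the top view. The bolt is folded out flat.

```bash
python3 - <<'E'
from h import *
f=lambda u,v,z:onplane('top',(u/6+245-.4,v/6+180-.4),z)[:2]
g=lambda u,v,z:onplane('scene',(u/5+230-.4,v/5+230-.4),z)[:2]
C=np.array([f(143,338,.008),f(622,320,.008),f(612,140,.008),f(143,157,.008)])
S=np.array([g(450,577,.008),g(622,478,.008),g(370,103,.008),g(213,182,.008)]) # +x+y,-x+y,-x-y,+x-y
print(C,C.mean(0));print(S,S.mean(0))
for n,a,b in(('topedge',C[1],C[0]),('scene -x',S[2],S[1]),('scene +x',S[3],S[0])):
    d=b-a;print(n,np.degrees(np.arctan2(-d[0],d[1])),np.linalg.norm(d))
print('holes top',[f(*p,.008) for p in((157,319),(606,300),(598,156))])
print('holes scene',[g(*p,.008) for p in((598,468),(455,545),(365,117),(232,180))])
for t in(f(205,222,.053),f(655,215,.053)):print('tube',t)
print('sleeve',f(377,222,.057),g(405,275,.057),'ball-top z.04',f(385,448,.04),'jaw tip',f(370,122,.15))
E
```

```text
[[ 0.52373741  0.20221707]
 [ 0.53717888 -0.0545033 ]
 [ 0.63616305 -0.04847895]
 [ 0.62327232  0.205488  ]] [0.58008792 0.07618071]
[[ 0.62388367  0.20979349]
 [ 0.52678963  0.20158328]
 [ 0.54033851 -0.0551297 ]
 [ 0.63611969 -0.04657873]] [0.58178288 0.07741709]
topedge 2.997178084043086 0.2570720095150668
scene -x 3.0211713125007815 0.2570702742734504
scene +x 2.7325147417597875 0.25666405378802626
holes top [array([0.53419635, 0.19503229]), array([ 0.54796483, -0.04585372]), array([ 0.62717258, -0.0409671 ])]
holes scene [array([0.53458871, 0.19164167]), array([0.61451092, 0.19630024]), array([ 0.54668894, -0.04799743]), array([ 0.62666633, -0.04317994])]
tube [0.57825155 0.16665789]
tube [ 0.58526259 -0.06948096]
sleeve [0.57865063 0.0761647 ] [0.58218401 0.07820048] ball-top z.04 [0.46170951 0.07020789] jaw tip [0.60957288 0.07729274]
```

Request:
step_arm([
  [1, 0.03, -0.04, 0.03, 7],
  [1, 0.07, -0.08, 0.03, 14],
  [1, 0.11, -0.12, 0.03, 21],
  [1, 0.15, -0.16, 0.03, 24],
  [1, 0.19, -0.19, 0.03, 24],
])

```text
t: 0.52
tcp_pos: [0.3461, 0.3663, 0.2347]
eef_rot: [0.0, -0.014, 1.0, 0.0]
wrist_force: [0.5, 1.6, -0.0]
opening: 0.0643
grasp_force: 0.0
```

Request:
step_arm([
  [1, 0.03, -0.025, 0.0, 1.5],
  [1, 0.06, -0.05, 0.0, 1.5],
  [1, 0.09, -0.075, 0.0, 1.5],
  [1, 0.12, -0.1, 0.0, 1.5],
  [1, 0.15, -0.125, 0.0, 1.5],
])

```text
t: 0.93
tcp_pos: [0.4965, 0.2411, 0.2341]
eef_rot: [-0.0, -0.025, 1.0, -0.0]
wrist_force: [0.3, 0.7, -0.4]
opening: 0.0308
grasp_force: 0.0
```

Request:
step_arm([
  [1, 0.03, -0.025, 0.0, 0],
  [1, 0.06, -0.05, 0.0, 0],
  [1, 0.09, -0.075, 0.0, 0],
  [1, 0.12, -0.1, 0.0, 0],
  [1, 0.12, -0.1, 0.0, 0],
])

```text
t: 1.35
tcp_pos: [0.6193, 0.1371, 0.2313]
eef_rot: [-0.001, -0.022, 1.0, -0.002]
wrist_force: [-1.1, -0.2, -0.7]
opening: 0.0006
grasp_force: 0.0
```

Request:
step_arm([
  [1, 0.03, -0.022, 0, 0],
  [1, 0.06, -0.044, 0, 0],
  [1, 0.07, -0.055, -0.02, 0],
  [1, 0.07, -0.055, -0.06, 0],
  [1, 0.07, -0.055, -0.1, 0],
])

```text
t: 1.77
tcp_pos: [0.6873, 0.0868, 0.1347]
eef_rot: [0.002, -0.024, 1.0, 0.0]
wrist_force: [-0.3, 0.6, -0.3]
opening: 0.0005
grasp_force: 0.0
```

Request:
step_arm([
  [1, 0, 0, 0, 0],
  [1, 0, 0, 0, 0],
])

```text
t: 1.93
tcp_pos: [0.6826, 0.0878, 0.1299]
eef_rot: [-0.005, -0.025, 1.0, 0.0]
wrist_force: [0.2, 0.8, -0.1]
opening: 0.0003
grasp_force: 0.0
```

```bash
python3 - <<'E'
from h import *
s=snap('scene','s1.png')
d=cv2.resize(s[170:350,200:440],None,fx=3,fy=3,interpolation=2)[:,:,::-1]
cv2.imwrite('pics/s1c.png',d);print(arm.state()['tcp_pos'])
E
```

```text
[0.68528269 0.08807541 0.13470908]
```

View pics/s1c.png

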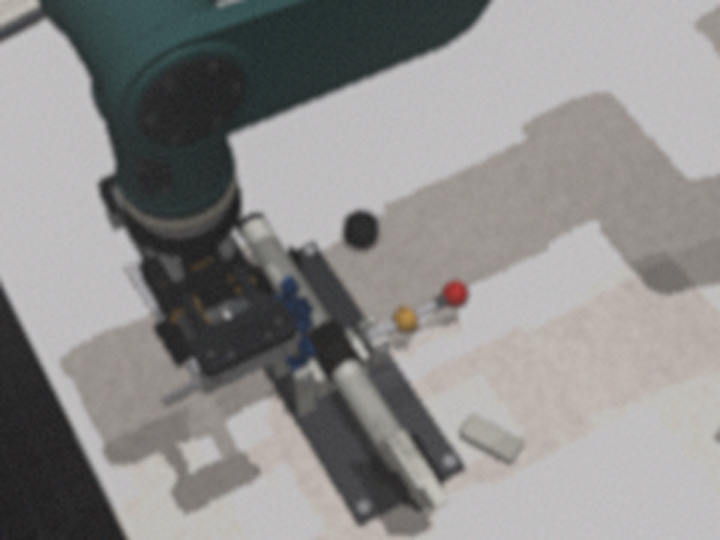

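Request:
step_arm([
  [1, 0, -0.006, -0.016, 0],
  [1, -0.012, -0.007, -0.016, 0],
  [1, -0.024, -0.0075, -0.016, 0],
  [1, -0.036, -0.008, -0.016, 0],
  [1, -0.036, -0.008, -0.016, 0],
])

```text
t: 2.4
tcp_pos: [0.6511, 0.0804, 0.1249]
eef_rot: [0.004, -0.026, 1.0, 0.0]
wrist_force: [0.7, 0.7, 1.0]
opening: 0.0002
grasp_force: 0.0
```

Request:
step_arm([
  [1, -0.003, 0, 0, 0],
  [1, -0.006, -0.0, 0, 0],
  [1, -0.009, 0, 0, 0],
  [1, -0.012, -0.001, 0, 0],
])

```text
t: 2.73
tcp_pos: [0.6381, 0.0789, 0.1193]
eef_rot: [0.001, -0.025, 1.0, 0.0]
wrist_force: [-0.3, -0.1, 0.1]
opening: 0.0007
grasp_force: 0.0
```

Request:
step_arm([
  [1, -0.004, 0, 0, 0],
  [1, -0.008, -0.0, 0, 0],
  [1, -0.012, -0.001, 0, 0],
  [1, -0.016, -0.001, 0, 0],
])

```text
t: 3.07
tcp_pos: [0.6225, 0.0781, 0.1184]
eef_rot: [0.002, -0.025, 1.0, 0.001]
wrist_force: [4.8, 0.9, -3.1]
opening: 0.0003
grasp_force: 2.3
```

Request:
step_arm([
  [1, -0.004, 0, -0.0005, 0],
  [1, -0.008, 0, -0.001, 0],
  [1, -0.012, -0.001, -0.002, 0],
  [1, -0.016, -0.001, -0.003, 0],
])

```text
t: 3.4
tcp_pos: [0.6063, 0.0767, 0.1159]
eef_rot: [0.001, -0.025, 1.0, 0.0]
wrist_force: [5.0, -0.8, -0.9]
opening: 0.0003
grasp_force: 2.0
```

Request:
step_arm([
  [1, -0.004, 0, -0.002, 0],
  [1, -0.008, 0, -0.004, 0],
  [1, -0.011, -0.001, -0.006, 0],
  [1, -0.014, -0.001, -0.008, 0],
])

```text
t: 3.73
tcp_pos: [0.5916, 0.0758, 0.1079]
eef_rot: [0.001, -0.025, 1.0, 0.0]
wrist_force: [5.5, 0.7, 0.3]
opening: 0.0005
grasp_force: 1.8
```

Request:
step_arm([
  [1, -0.003, 0, -0.002, 0],
  [1, -0.005, 0, -0.0045, 0],
  [1, -0.0075, 0, -0.007, 0],
  [1, -0.0095, -0.0, -0.01, 0],
])

```text
t: 4.07
tcp_pos: [0.5818, 0.0753, 0.0977]
eef_rot: [0.0, -0.025, 1.0, -0.0]
wrist_force: [2.8, -0.0, 1.2]
opening: 0.0
grasp_force: 1.7
```

Request:
step_arm([
  [1, -0.002, 0, -0.004, 0],
  [1, -0.004, 0, -0.008, 0],
  [1, -0.0055, 0, -0.012, 0],
  [1, -0.0065, -0.0, -0.015, 0],
])

```text
t: 4.4
tcp_pos: [0.5745, 0.0752, 0.0818]
eef_rot: [-0.001, -0.025, 1.0, -0.0]
wrist_force: [1.0, -1.6, 3.4]
opening: 0.0005
grasp_force: 1.6
```

Request:
step_arm([
  [1, -0.001, 0, -0.002, 0],
  [1, -0.002, 0, -0.004, 0],
  [1, -0.003, 0, -0.006, 0],
  [1, -0.004, 0, -0.007, 0],
])

```text
t: 4.73
tcp_pos: [0.5719, 0.0759, 0.0754]
eef_rot: [0.001, -0.025, 1.0, 0.0]
wrist_force: [1.9, -0.1, 3.8]
opening: 0.0006
grasp_force: 1.5
```

Request:
step_arm([
  [1, 0, 0, -0.001, 0],
  [1, -0.0005, 0, -0.002, 0],
  [1, -0.001, 0, -0.003, 0],
  [1, -0.001, 0, -0.004, 0],
])

```text
t: 5.07
tcp_pos: [0.5709, 0.076, 0.0718]
eef_rot: [0.0, -0.025, 1.0, 0.0]
wrist_force: [2.9, 0.3, 3.0]
opening: 0.0005
grasp_force: 1.5
```

Request:
step_arm([
  [1, 0, 0, -0.001, 0],
  [1, 0, 0, -0.002, 0],
  [1, 0, 0, -0.002, 0],
])

```text
t: 5.32
tcp_pos: [0.5705, 0.076, 0.0693]
eef_rot: [-0.0, -0.025, 1.0, 0.0]
wrist_force: [2.7, -0.1, 2.6]
opening: 0.0005
grasp_force: 1.2
```

Request:
step_arm([
  [1, 0, 0, -0.0005, 0],
  [1, 0, 0, -0.001, 0],
  [1, 0, 0, -0.0015, 0],
  [1, 0, 0, -0.0015, 0],
])

```text
t: 5.65
tcp_pos: [0.5705, 0.0759, 0.0687]
eef_rot: [0.0, -0.025, 1.0, 0.0]
wrist_force: [1.2, 0.2, 4.6]
opening: 0.0007
grasp_force: 2.6
```

Request:
step_arm([
  [1, 0, 0, -0.0005, 0],
  [1, 0, 0, -0.001, 0],
  [1, 0, 0, -0.001, 0],
])

```text
t: 5.9
tcp_pos: [0.5706, 0.0759, 0.0686]
eef_rot: [0.0, -0.025, 1.0, 0.0]
wrist_force: [-0.7, 0.7, 8.4]
opening: 0.0008
grasp_force: 4.1
```

Request:
step_arm([
  [1, 0, 0, -0.0005, 0],
  [1, 0, 0, -0.001, 0],
  [1, 0, 0, -0.0015, 0],
  [1, 0, 0, -0.0015, 0],
])

```text
t: 6.23
tcp_pos: [0.5706, 0.076, 0.0684]
eef_rot: [0.0, -0.025, 1.0, 0.0]
wrist_force: [-2.3, 0.7, 13.0]
opening: 0.0005
grasp_force: 6.5
```

Request:
step_arm([
  [1, 0, 0, -0.0005, 0],
  [1, 0, 0, -0.001, 0],
  [1, 0, 0, -0.001, 0],
])

```text
t: 6.48
tcp_pos: [0.5706, 0.076, 0.0683]
eef_rot: [0.001, -0.025, 1.0, 0.0]
wrist_force: [-4.2, -0.1, 16.7]
opening: 0.0007
grasp_force: 8.1
```

Request:
step_arm([
  [1, 0, 0, -0.0004, 0],
  [1, 0, 0, -0.0004, 0],
  [1, 0, 0, -0.0004, 0],
  [1, 0, 0, -0.0004, 0],
  [1, 0, 0, -0.0004, 0],
])

```text
t: 6.9
tcp_pos: [0.5707, 0.0759, 0.0683]
eef_rot: [0.001, -0.025, 1.0, 0.0]
wrist_force: [-4.3, -0.8, 17.0]
opening: 0.0009
grasp_force: 8.7
```

Request:
step_arm([
  [1, 0, 0, -0.0004, 0],
  [1, 0, 0, -0.0004, 0],
  [1, 0, 0, -0.0004, 0],
  [1, 0, 0, -0.0004, 0],
  [1, 0, 0, -0.0004, 0],
])

```text
t: 7.32
tcp_pos: [0.5707, 0.076, 0.0683]
eef_rot: [0.001, -0.025, 1.0, 0.0]
wrist_force: [-4.3, -0.3, 19.5]
opening: 0.0004
grasp_force: 9.4
```

Request:
step_arm([
  [1, 0, 0, 0.004, 0],
  [1, 0, 0, 0.012, 0],
  [0.45, 0, 0, 0.04, 0],
  [0.45, 0, 0, 0.07, 0],
  [0.45, -0.03, -0.001, 0.09, 0],
])

```text
t: 7.73
tcp_pos: [0.5427, 0.0744, 0.154]
eef_rot: [-0.0, -0.025, 1.0, -0.0]
wrist_force: [-1.1, 0.2, 0.3]
opening: 0.0173
grasp_force: 0.0
```

Request:
step_arm([
  [0.45, -0.035, -0.002, 0, 0],
  [0.45, -0.07, -0.004, 0, 0],
  [0.45, -0.077, -0.005, -0.01, 0],
  [0.45, -0.077, -0.005, -0.03, 0],
  [0.45, -0.077, -0.005, -0.05, 0],
])

```text
t: 8.15
tcp_pos: [0.4623, 0.0697, 0.1034]
eef_rot: [-0.0, -0.025, 1.0, 0.0]
wrist_force: [0.4, 0.3, 0.1]
opening: 0.05
grasp_force: 0.0
```

Request:
step_arm([
  [0.45, 0, 0, 0, 0],
  [0.45, 0, 0, 0, 0],
])

```text
t: 8.32
tcp_pos: [0.4616, 0.0696, 0.102]
eef_rot: [-0.003, -0.025, 1.0, 0.0]
wrist_force: [0.1, -1.2, 1.6]
opening: 0.0509
grasp_force: 0.0
```

```bash
python3 - <<'E'
from h import *
s=snap('scene','s2.png');t=snap('top','t2.png')
a=cv2.resize(s[200:350,230:390],None,fx=3,fy=3,interpolation=2);b=cv2.resize(t[170:290,250:370],None,fx=3.75,fy=3.75,interpolation=2)
b=b[:450];cv2.imwrite('pics/st2.png',np.hstack([a[:450,:400],b[:,:400]])[:,:,::-1])
print(arm.state()['tcp_pos'])
for n,i in(('s',s),('t',t)):print(n,blobs(i,(0,130,70),(8,255,255),10))
E
```

```text
[0.463807   0.06968808 0.1043571 ]
s [([111, 199, 8, 10, 21], [115.0, 202.7]), ([349, 265, 6, 6, 28], [351.4, 267.3])]
t []
```

View pics/st2.png

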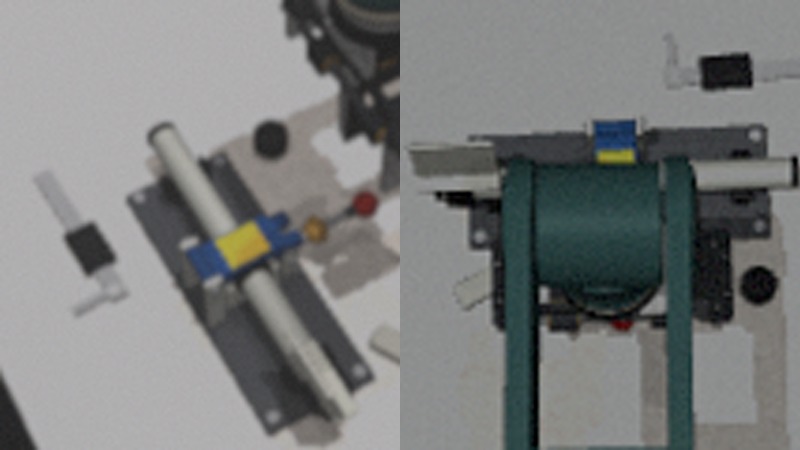

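The left half shows the jaw closed over the sleeve and the ball still in place. The gripper is above the ball, so I'll go down and pinch it.

Request:
step_arm([
  [0.45, 0, 0, -0.025, 0],
  [0.45, 0, 0, -0.05, 0],
  [0.45, 0, 0, -0.07, 0],
  [0.45, 0, 0, -0.082, 0],
  [0.45, 0, 0, -0.082, 0],
])

```text
t: 8.83
tcp_pos: [0.4621, 0.0696, 0.0199]
eef_rot: [-0.002, -0.025, 1.0, 0.0]
wrist_force: [-0.1, -0.2, -0.2]
opening: 0.0517
grasp_force: 0.0
```

Request:
step_arm([
  [0.9, 0, 0, 0, 0],
  [0.9, 0, 0, 0, 0],
  [0.9, 0, 0, 0, 0],
  [0.9, 0, 0, 0, 0],
  [0.9, 0, 0, 0, 0],
], grip_force=20)

```text
t: 9.25
tcp_pos: [0.4647, 0.0685, 0.0229]
eef_rot: [0.001, -0.025, 1.0, -0.001]
wrist_force: [1.1, -1.8, 0.6]
opening: 0.0228
grasp_force: 20.0
```

Request:
step_arm([
  [0.9, 0.001, 0, 0.008, 0],
  [0.9, 0.003, 0, 0.016, 0],
  [0.9, 0.0055, 0, 0.023, 0],
  [0.9, 0.0085, 0.0005, 0.0305, 0],
  [0.9, 0.0085, 0.0005, 0.0305, 0],
], grip_force=25)

```text
t: 9.67
tcp_pos: [0.4723, 0.0691, 0.0542]
eef_rot: [-0.0, -0.025, 1.0, -0.001]
wrist_force: [-1.9, -6.1, 0.4]
opening: 0.0226
grasp_force: 25.0
```

Request:
step_arm([
  [0.9, 0.004, -0.0015, 0.007, 0],
  [0.9, 0.0085, -0.0015, 0.0135, 0],
  [0.9, 0.0125, -0.001, 0.018, 0],
  [0.9, 0.0165, -0.001, 0.022, 0],
  [0.9, 0.0165, -0.001, 0.022, 0],
])

```text
t: 10.08
tcp_pos: [0.4893, 0.0698, 0.0759]
eef_rot: [0.0, -0.025, 1.0, 0.001]
wrist_force: [-4.6, 0.1, 4.7]
opening: 0.0227
grasp_force: 25.0
```

Request:
step_arm([
  [0.9, 0.002, 0, 0.003, 0],
  [0.9, 0.005, 0, 0.0055, 0],
  [0.9, 0.008, 0.0005, 0.0075, 0],
  [0.9, 0.0105, 0.0005, 0.0092, 0],
])

```text
t: 10.42
tcp_pos: [0.4991, 0.0702, 0.0838]
eef_rot: [-0.0, -0.025, 1.0, 0.0]
wrist_force: [-4.9, 0.7, 0.9]
opening: 0.0219
grasp_force: 25.0
```

Request:
step_arm([
  [0.9, 0.002, 0, 0.0015, 0],
  [0.9, 0.004, 0, 0.0028, 0],
  [0.9, 0.006, 0.0005, 0.004, 0],
  [0.9, 0.006, 0.0005, 0.004, 0],
])

```text
t: 10.75
tcp_pos: [0.5046, 0.0705, 0.0868]
eef_rot: [-0.001, -0.025, 1.0, 0.0]
wrist_force: [-4.6, 1.9, -1.7]
opening: 0.0217
grasp_force: 24.8
```

Request:
step_arm([
  [0.9, 0.0025, 0, 0.0014, 0],
  [0.9, 0.005, 0, 0.0026, 0],
  [0.9, 0.0075, 0.0005, 0.0036, 0],
  [0.9, 0.0075, 0.0005, 0.0036, 0],
])

```text
t: 11.08
tcp_pos: [0.5146, 0.0704, 0.0913]
eef_rot: [0.002, -0.025, 1.0, -0.0]
wrist_force: [0.0, 0.2, 0.5]
opening: 0.0102
grasp_force: 0.0
```

Request:
step_arm([
  [0.9, 0.0025, 0, 0.0008, 0],
  [0.9, 0.005, 0, 0.0016, 0],
  [0.9, 0.007, 0.0005, 0.0022, 0],
  [0.9, 0.007, 0.0005, 0.0022, 0],
])

```text
t: 11.42
tcp_pos: [0.521, 0.071, 0.0944]
eef_rot: [0.001, -0.025, 1.0, -0.0]
wrist_force: [-0.8, 0.0, -0.4]
opening: 0.0099
grasp_force: 0.0
```

Request:
step_arm([
  [0.9, 0, 0, 0.03, 0],
  [0.9, 0, 0, 0.06, 0],
  [0.9, -0.02, 0, 0.09, 0],
  [0.9, -0.06, 0, 0.09, 0],
  [0.9, -0.1, 0, 0.09, 0],
])

```text
t: 11.83
tcp_pos: [0.4207, 0.071, 0.1861]
eef_rot: [0.003, -0.025, 1.0, -0.0]
wrist_force: [-1.1, -0.1, 0.1]
opening: 0.0097
grasp_force: 0.0
```

```bash
python3 - <<'E'
from h import *
s=snap('scene','s3.png');t=snap('top','t3.png')
a=cv2.resize(s[210:340,260:400],None,fx=4,fy=4,interpolation=2)
cv2.imwrite('pics/s3c.png',a[:,:,::-1])
print(arm.state()['tcp_pos'])
for n,i in(('s',s),('t',t)):print(n,blobs(i,(0,130,70),(8,255,255),10))
E
```

```text
[0.41503207 0.07130355 0.18330323]
s [([110, 193, 6, 9, 18], [112.8, 196.9]), ([112, 203, 6, 6, 10], [115.1, 204.9]), ([339, 256, 8, 7, 44], [342.2, 259.2])]
t []
```

View pics/s3c.png

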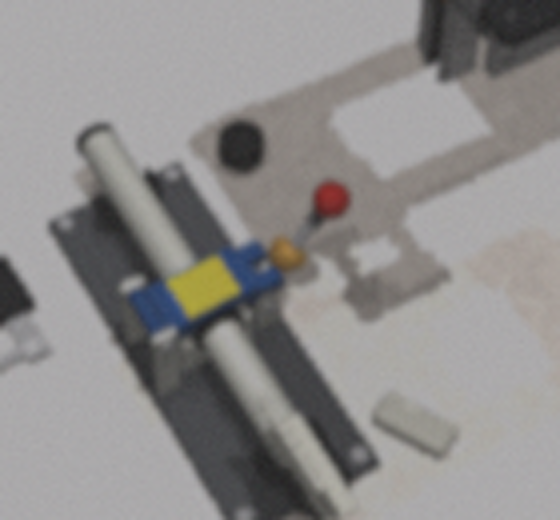

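The bolt slipped out of the pads. The ball is now at pixel (342,259), part-way up with the collar at the noses, and the jaw is still closed. I'll work out the bolt angle from the ball's ray.

```bash
python3 - <<'E'
from h import *
o,d=ray('scene',(342.2,259.2))
ex=np.array([.9986,.052,0]);ey=np.array([-.052,.9986,0]);O=np.array([.581,.0767,0])
k=-((o-O)@ey)/(d@ey);p=o+k*d   # meet the clamp's plane y=0
x,z=(p-O)@ex+.038,p[2]-.034
print(p,x,z,np.hypot(x,z),'phi',np.arctan2(-x,z))
s2=cv2.imread('pics/s2.png')[:,:,::-1];s3=cv2.imread('pics/s3.png')[:,:,::-1]
for i in(s2,s3):
    print([b for b in blobs(i,(20,110,90),(35,255,255)) if 250<b[1][0]<330 and b[1][1]>250],[b for b in blobs(i,(100,110,50),(130,255,255),10) if 250<b[1][0]<340 and b[1][1]>240])
E
```

```text
[0.49268295 0.07210107 0.09955693] -0.05043255063182774 0.06555693343469285 0.08271126697489659 phi 0.6557353028079907
[([303, 274, 17, 15, 148], [310.6, 281.3])] [([316, 272, 14, 12, 71], [321.9, 277.2]), ([293, 281, 14, 11, 91], [299.1, 286.5])]
[([302, 274, 17, 15, 146], [310.5, 281.3])] [([316, 272, 14, 12, 75], [322.1, 277.1]), ([293, 281, 14, 11, 91], [299.1, 286.5])]
```

Request:
step_arm([
  [1, 0.01, 0, -0.03, 0],
  [1, 0.02, 0, -0.06, 0],
  [1, 0.03, 0, -0.09, 0],
  [1, 0.032, 0, -0.109, 0],
  [1, 0.032, 0, -0.109, 0],
], grip_force=20)

```text
t: 12.35
tcp_pos: [0.4492, 0.0709, 0.0696]
eef_rot: [-0.004, -0.025, 1.0, -0.0]
wrist_force: [0.1, -0.0, 0.7]
opening: 0.0002
grasp_force: 0.0
```

Request:
step_arm([
  [1, 0.004, 0, 0, 0],
  [1, 0.008, 0, 0, 0],
  [1, 0.012, 0, 0, 0],
  [1, 0.015, 0, 0, 0],
])

```text
t: 12.68
tcp_pos: [0.4686, 0.0712, 0.0764]
eef_rot: [0.002, -0.025, 1.0, 0.0]
wrist_force: [-0.4, -0.2, 0.6]
opening: 0.0003
grasp_force: 0.0
```

Request:
step_arm([
  [1, 0.003, 0, 0.001, 0],
  [1, 0.006, 0, 0.002, 0],
  [1, 0.009, 0.0005, 0.003, 0],
  [1, 0.012, 0.0005, 0.004, 0],
])

```text
t: 13.02
tcp_pos: [0.4734, 0.0714, 0.079]
eef_rot: [-0.006, -0.025, 1.0, -0.0]
wrist_force: [-19.3, -1.6, 14.9]
opening: 0.0005
grasp_force: 9.8
```

Request:
step_arm([
  [1, 0.003, 0, 0.001, 0],
  [1, 0.006, 0, 0.002, 0],
  [1, 0.009, 0.0005, 0.003, 0],
  [1, 0.009, 0.0005, 0.003, 0],
])

```text
t: 13.35
tcp_pos: [0.482, 0.0716, 0.0836]
eef_rot: [-0.006, -0.025, 1.0, -0.001]
wrist_force: [-16.3, -2.3, 14.9]
opening: 0.0003
grasp_force: 8.4
```

Request:
step_arm([
  [1, 0, 0, 0.003, 0],
  [1, 0.001, 0, 0.005, 0],
  [1, 0.003, 0.0, 0.0065, 0],
  [1, 0.005, 0.0, 0.0075, 0],
])

```text
t: 13.68
tcp_pos: [0.4896, 0.072, 0.0884]
eef_rot: [-0.004, -0.025, 1.0, -0.0]
wrist_force: [-8.6, -0.4, 3.4]
opening: 0.0003
grasp_force: 4.0
```

Request:
step_arm([
  [1, 0.002, 0, 0.0015, 0],
  [1, 0.004, 0, 0.003, 0],
  [1, 0.006, 0.0, 0.004, 0],
  [1, 0.007, 0.0, 0.0045, 0],
])

```text
t: 14.02
tcp_pos: [0.4977, 0.0723, 0.0929]
eef_rot: [-0.003, -0.025, 1.0, 0.0]
wrist_force: [-4.2, -0.4, -0.2]
opening: 0.0003
grasp_force: 2.6
```

Request:
step_arm([
  [1, 0.002, 0, 0.0005, 0],
  [1, 0.004, 0, 0.001, 0],
  [1, 0.006, 0.0005, 0.0015, 0],
  [1, 0.008, 0.0005, 0.0015, 0],
])

```text
t: 14.35
tcp_pos: [0.5066, 0.0727, 0.0958]
eef_rot: [-0.001, -0.025, 1.0, -0.0]
wrist_force: [-6.1, -1.5, 4.7]
opening: 0.0006
grasp_force: 2.7
```

Request:
step_arm([
  [1, 0.0015, 0, 0, 0],
  [1, 0.003, 0, 0, 0],
  [1, 0.0045, 0, 0, 0],
  [1, 0.006, 0, 0, 0],
])

```text
t: 14.68
tcp_pos: [0.5134, 0.0726, 0.0956]
eef_rot: [-0.0, -0.025, 1.0, -0.0]
wrist_force: [-4.2, -0.3, 4.0]
opening: 0.0003
grasp_force: 2.3
```

Request:
step_arm([
  [1, 0.0015, 0, 0, 0],
  [1, 0.003, 0, 0, 0],
  [1, 0.004, 0, 0, 0],
])

```text
t: 14.93
tcp_pos: [0.5179, 0.0726, 0.0949]
eef_rot: [0.0, -0.025, 1.0, -0.0]
wrist_force: [-3.1, -0.4, 2.5]
opening: 0.0008
grasp_force: 1.6
```

Request:
step_arm([
  [1, 0.001, 0, 0, 0],
  [1, 0.002, 0, 0, 0],
  [1, 0.003, 0, 0, 0],
])

```text
t: 15.18
tcp_pos: [0.5205, 0.0727, 0.0948]
eef_rot: [-0.0, -0.025, 1.0, 0.0]
wrist_force: [-3.7, -0.9, 4.7]
opening: 0.0001
grasp_force: 2.2
```

Request:
step_arm([
  [1, 0.001, 0, 0, 0],
  [1, 0.002, 0, 0, 0],
  [1, 0.002, 0, 0, 0],
])

```text
t: 15.43
tcp_pos: [0.5224, 0.0727, 0.0948]
eef_rot: [-0.0, -0.025, 1.0, 0.0]
wrist_force: [-4.1, -0.5, 3.7]
opening: 0.0004
grasp_force: 2.3
```

Request:
step_arm([
  [1, 0.001, 0, 0, 0],
  [1, 0.001, 0, 0, 0],
])

```text
t: 15.6
tcp_pos: [0.523, 0.0727, 0.0949]
eef_rot: [-0.001, -0.025, 1.0, 0.0]
wrist_force: [-4.8, -0.7, 4.7]
opening: 0.0005
grasp_force: 3.0
```

Request:
step_arm([
  [1, 0.001, 0, 0, 0],
  [1, 0.001, 0, 0, 0],
])

```text
t: 15.77
tcp_pos: [0.5235, 0.0728, 0.0949]
eef_rot: [-0.001, -0.025, 1.0, 0.0]
wrist_force: [-7.3, -0.6, 6.3]
opening: 0.0005
grasp_force: 3.8
```

Request:
step_arm([
  [1, 0.001, 0, 0, 0],
  [1, 0.001, 0, 0, 0],
])

```text
t: 15.93
tcp_pos: [0.5242, 0.0728, 0.095]
eef_rot: [-0.002, -0.025, 1.0, 0.0]
wrist_force: [-7.8, 0.2, 5.7]
opening: 0.0006
grasp_force: 4.0
```

Request:
step_arm([
  [1, -0.005, 0, 0, 0],
  [1, -0.02, 0, 0.0, 0],
  [1, -0.05, 0, 0.02, 0],
  [1, -0.085, 0, 0.04, 0],
  [1, -0.12, 0.01, 0.05, 0],
])

```text
t: 16.35
tcp_pos: [0.4067, 0.082, 0.1464]
eef_rot: [0.003, -0.024, 1.0, -0.0]
wrist_force: [0.9, 0.9, 1.1]
opening: 0.0003
grasp_force: 0.0
```

```bash
python3 - <<'E'
from h import *
s=snap('scene','s4.png')
cv2.imwrite('pics/s4c.png',cv2.resize(s[210:340,250:390],None,fx=4,fy=4,interpolation=2)[:,:,::-1])
b=[b for b in blobs(s,(0,130,70),(8,255,255),15) if 250<b[1][0]<400];print(b)
o,d=ray('scene',b[0][1])
ex=np.array([.9986,.052,0]);ey=np.array([-.052,.9986,0]);O=np.array([.581,.0767,0])
k=-((o-O)@ey)/(d@ey);p=o+k*d
x,z=(p-O)@ex+.038,p[2]-.034
print(p,np.hypot(x,z),'phi',np.arctan2(-x,z));print(arm.state()['wrist_force'])
E
```

```text
[([321, 261, 7, 8, 44], [323.9, 264.0])]
[0.54360772 0.07475288 0.11687294] 0.08287482477693087 phi -0.006743020341903314
[-4.35374259  2.09273894  0.27133695]
```

View pics/s4c.png

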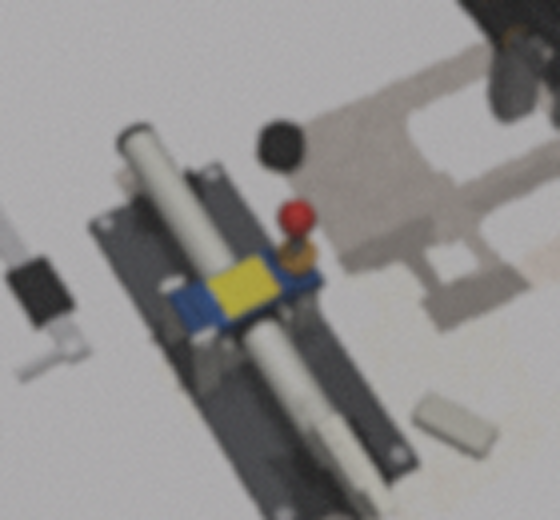

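The bolt stands upright (about -0.01 rad) with its collar on the fork, the jaw is closed, and the bystanders are in place. I'll let the arm settle and hand in.

Request:
step_arm([
  [1, 0, 0, 0, 0],
  [1, 0, 0, 0, 0],
  [1, 0, 0, 0, 0],
])

```text
t: 16.65
tcp_pos: [0.4065, 0.0826, 0.1442]
eef_rot: [0.0, -0.025, 1.0, 0.0]
wrist_force: [-0.4, 0.4, 0.8]
opening: 0.0005
grasp_force: 0.0
```

```bash
python3 -c "
from bench import arm
print(arm.hand_in())"
```

```text
the job is handed in; nothing more can be done
None
```

I handed the job in at about 17 s, with no verdict returned: the jaw was pressed home at about 18–20 N, and after one slip of the pinch I pushed the bolt from behind until it stood upright in the slot (about -0.01 rad by camera), with the arm clear and no bystander visibly moved.

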